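Fit the coarse cutting grid to the chip cutter

ROBOT

A 6-joint arm with a two-finger parallel gripper is mounted at the origin on a cart in front of the work surface, level with it; the furniture and walls round the work are solid. World frame = base frame: x ahead of the robot, y to its left, z up, the work surface at z = 0. Lengths are in m, angles in rad, forces in N, time in s.
With the tool pointing down it reaches from about 0.25 to 0.8 m from the base axis. Payload 3.9 kg.
Tool frame: the origin (TCP) lies between the finger pads; the fingertips stand 19 mm ahead of it and the grasp point (between the pads) is the TCP; z points along the fingers, y is the line along which they close (so a half turn about z gives the same grasp; the last joint's range is limited). The gripper opens to 85 mm and grips with 20 to 120 N. Pads are 22 mm wide; open, the fingers measure 114 mm over their backs; the gripper's body (76 mm by 85 mm) begins 54 mm behind the grasp point. The pads swing forward as they close: fully open they stand 13 mm farther back than shut.
Start: joints at [1.311, 0.26, -0.138, 1.173, 0, 1.571], TCP at [0.135, 0.507, 0.25] pointing down, gripper open.
Joint ranges: [-2.78, 2.78], [-0.83, 1.72], [-1.28, 1.37], [-1.9, 2.12], [-1.57, 1.48], [-3.14, 3.14]. Speed limits (rad/s): [2.57, 2.57, 3.14, 3.14, 3.14, 3.14].

INTERFACE

Orientations are given as a unit quaternion [x, y, z, w].
In Python, from bench import robot gives the robot as it stands.
- The arm moves only by the shell command python3 -m crank 'ROWS' [OPENING] [FORCE]. ROWS is JSON, a list of rows, each a list of 6 numbers: the shift along the tool's x, y, z normalised to -1 to 1, where 1 is 0.05 m, then the turn, a rotation vector about the tool's x, y, z normalised to -1 to 1, where 1 is 0.1 rad. In form: [[x, y, z, rx, ry, rz], ...]. A call has 1 to 8 rows; each row shifts and turns the commanded pose from where the row before left it, along the tool's axes as they then stand; what a row does not reach is not made up. A row lasts 1/8 s, in which the tool goes at most 62.5 mm and 10.7 degrees, less where a joint would pass 70% of its speed; a pose out of reach is approached as far as the arm can. A call with a number of a shift or a turn outside -1 to 1 is refused whole. A call with a gripper value outside its range is refused whole. OPENING is the closure, from -1 (fully open) to 1 (shut), so that 0 is half open, set as the call begins (- or left out, the last holds). The fingers move at their own pace and stop on an object; FORCE is the grip in N (left out, the last holds). Time passes only in rows, so rows that do not move let the fingers close. It gives the time, the measured TCP pose, the force, the opening and the grip force at its end, in the units of the state.
- robot.get_obs(): the state, without advancing time (a new reading comes with each control period).
- robot.camera(name): name is "side" or "top"; returns the picture (384x512x3 uint8, red, green, blue); there is no depth.
- robot.camera_model(name): a dict with "mtx" (3x3 intrinsics, pixels), "R" (3x3) and "t" (3): a world point X has camera coordinates R X + t. Camera axes: x right, y down, z forward; pixel columns grow to the right and rows downward; lengths in m; the calibration is good to about 2 mm. A picture is of the moment at which its call begins. camera_model takes no time and is no camera call.
- robot.hand_in(): hands the job in; it is judged then, once.
The state is a dict: "time_s": time; "q": joint angles; "joint_velocities": joint speeds; "tau": joint torques, N m; "tcp_pos": TCP position; "tcp_rot": TCP orientation; "wrist_force": force on the tool from outside, world axes, zero at the start; "moment": the same for the moment, N m; "grip_width": opening from 0.0 (shut) to 1.0 (fully open); "grasp_force": force on a finger pad.
Only numpy, scipy, OpenCV 4.12 (cv2) and the standard library are available. Lean on these libraries where they do the work, as an engineer would, in place of code of your own. Each camera call takes 0.05 s, during which the arm holds its last target. There are 200 camera calls.

TASK

Fit the coarse cutting grid (the one with few, large openings) to the potato chip cutter: lift it out of the wooden rack, feel for the two slots of the cutter's floating head and slide the grid's ears down past the spring clips until it is level and fully home, pressing gently, with no more than 25 N. Then let go of it and swing the keeper bar down flat over it. Leave the fine grid in the rack and the other things where they are.

Things in the scene. Friction and masses are not known exactly. Their poses are not given: they have to be found in the camera images.
- coarse_grid_mid (a point): Middle of the coarse grid: upright metal frame with 3 x 3 openings, 80 wide (y), 96 high (z), 8 thick (x), 0.16 kg; pinch its top band (uppermost 22 mm). Ears on both side edges, 6 thick, 26 tall, from 10 to 36 mm above this point, 116 tip to tip along y, round lower ends, a waist for the clip. Faces alike: fits either way round. Stands loosely (1 mm) on edge in a rack slot.
- coarse_grid: The coarse grid; origin at the middle of its lower edge, same axes.
- fine_grid_mid (a point): Middle of the fine grid: same frame, ears and axes but 7 x 7 small openings. It stands in the rack's other slot, parallel to the coarse grid, 70 mm away, and stays there.
- rack: Low wooden rack, fixed, 150 (x) x 116 (y) x 41 mm high, origin under its centre on the worktop. The grids stand in its two slots at x = -35 and +35 mm, lower edges 10 mm up, normals along x; which one is where changes.
- cutter: Chip cutter, fixed: trough with black pusher and D handle at its -x end, head with the slots at x = 0. Origin on its underside, 0 to 6 mm above the worktop. z up, y across. The head, two posts 103 mm apart, floats along y on pins; it stands 3.5 to 18 mm to +y of its -y stop, not measured: find it by feel, e.g. with the frame's edge against a post. It slides at 9 N; a harder push carries it along.
- seat (a point): Middle of a grid that is fully home when the head is against its -y stop (add the head's shift along y); 92 mm above the cutter's origin, its axes (x: normal of a fitted grid). Each post has a slot open at the top, 44 mm above this point, and to the other post; slot floors are 10 mm above it, so ears go 34 mm deep. Slots end 59.5 mm from the head's middle: 1.5 mm play each side of the ears, no chamfer.
- mouth (a point): Middle between the slot mouths, head at its -y stop; 44 mm above seat, same axes. Along x a slot runs from a fixed wall 3.5 mm ahead of this point (+x) to a leaf-spring clip behind it, flared from 8 mm behind at the mouth. Its nose meets the ear some 10 mm down and gives way by 2.5 mm; sliding past takes about 5 to 18 N down, then the clips snap into the ears' waists as these reach the floors.
- keeper (a joint): Keeper bar, steel, 11 x 5 mm, 160 mm to the tip of its black ball, hinged on the -y post about an axis along seat's x, 80 mm from seat in -y (plus the head's shift), 55 mm above it. 0 = shut: level along +y over the grid's top, on the other post. Stands open at 1.8 to 2.05 rad, leaning to -y (stop at 2.1). Stays where left, about 1 N at its end; cannot shut unless the grid is home.
- garlic1: garlic bulb, 60 mm, standing on the worktop; leave it alone.
- tomato1: tomato, 72 mm, on the worktop; leave it alone.
- spoon1: steel teaspoon, 130 mm long, lying on the worktop; leave it alone.
- mug1: plain light mug, 86 mm across, 90 mm tall, on the worktop; leave it alone.

How it is judged:
By the outcome, as a careful person would: the job done as asked, in the order asked, and still so for the second after the job is handed in, with the robot touching nothing.
It also fails if it takes over 72 s, if anything falls off the work surface, if the arm or the gripper's body presses on something with over 40 N, if the wrist force passes 120 N, or if a joint passes its speed limit or range.

## Working session

There is one attempt and no reset: what is moved stays moved. The work goes in short steps, Python scripts to look and compute and a shell command to move; the robot and the scene stay as the last step left them, time stands still between calls to the robot, and variables do not carry over. Pictures are saved under pics/ and viewed, at most 10 in all, crops included, and the job is handed in when it is done.

```bash
mkdir -p pics; ls; python3 - <<'E'
from bench import robot
import cv2,numpy as np
o=robot.get_obs();print(o)
for n in("side","top"):
    cv2.imwrite(f"pics/{n}0.png",robot.camera(n)[:,:,::-1]);m=robot.camera_model(n);print(n,{k:np.round(v,4).tolist() for k,v in m.items()})
    print("campos",-np.array(m["R"]).T@np.array(m["t"]))
E
```

```text
pics
{'time_s': 0.0, 'q': array([ 1.31097359e+00,  2.60681999e-01, -1.39377763e-01,  1.17272127e+00,
       -1.37111643e-06,  1.57078158e+00]), 'joint_velocities': array([ 0.00112827,  0.00149109, -0.00134914, -0.00017174, -0.00037209,
       -0.00044029]), 'tau': array([ 2.89772815e-04, -4.05681682e+01,  2.53919828e+01,  1.86893233e-02,
        1.42906169e-04,  4.56467589e-06]), 'tcp_pos': array([0.13470905, 0.50674393, 0.24946266]), 'tcp_rot': array([ 1.29538880e-01,  9.91573847e-01, -9.84076286e-04, -1.27882778e-04]), 'wrist_force': array([ 0.62372535, -0.20828643,  0.4986371 ]), 'moment': array([-0.04293192,  0.01681442, -0.05125833]), 'grasp_force': 0.0, 'grip_width': 0.9996186944093619}
side {'mtx': [[379.5844, 0.0, 255.9255], [0.0, 379.5844, 193.524], [0.0, 0.0, 1.0]], 'R': [[0.8914, -0.4533, 0.0028], [-0.2547, -0.5058, -0.8242], [0.375, 0.734, -0.5663]], 't': [-0.4834, 0.1356, 1.285]}
campos [-0.01646534 -1.09360261  0.84078757]
top {'mtx': [[377.4668, 0.0, 257.252], [0.0, 377.4668, 193.1685], [0.0, 0.0, 1.0]], 'R': [[-0.0049, -1.0, 0.005], [-0.9963, 0.0044, -0.086], [0.086, -0.0054, -0.9963]], 't': [-0.1307, 0.4713, 1.0915]}
campos [ 0.37504717 -0.12692842  1.12864994]
```

View pics/side0.png

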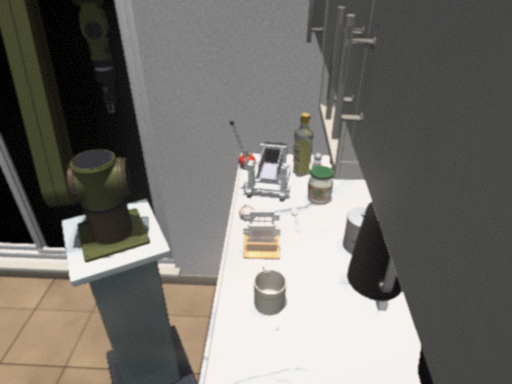

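View pics/top0.png

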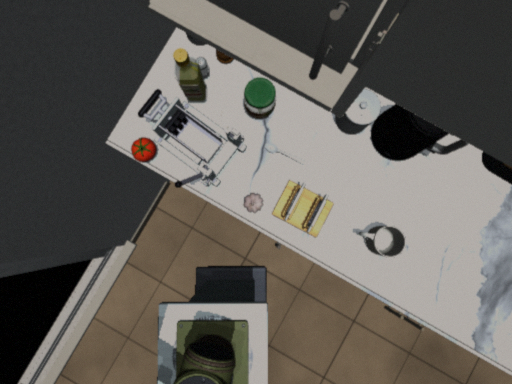

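The overview shows the cutter at top px (200,140), rack at (303,208) with two grids, the keeper at (195,180), and garlic, tomato and mug nearby. I'll enlarge.

```bash
python3 - <<'E'
import cv2
t=cv2.imread("pics/top0.png")[80:245,125:345];cv2.imwrite("pics/t1.png",cv2.resize(t,None,fx=3.6,fy=3.6,interpolation=cv2.INTER_CUBIC))
s=cv2.imread("pics/side0.png")[115:265,225:335]
cv2.imwrite("pics/s1.png",cv2.resize(s,None,fx=4,fy=4,interpolation=cv2.INTER_CUBIC))
E
```

```text
(no output)
```

View pics/t1.png

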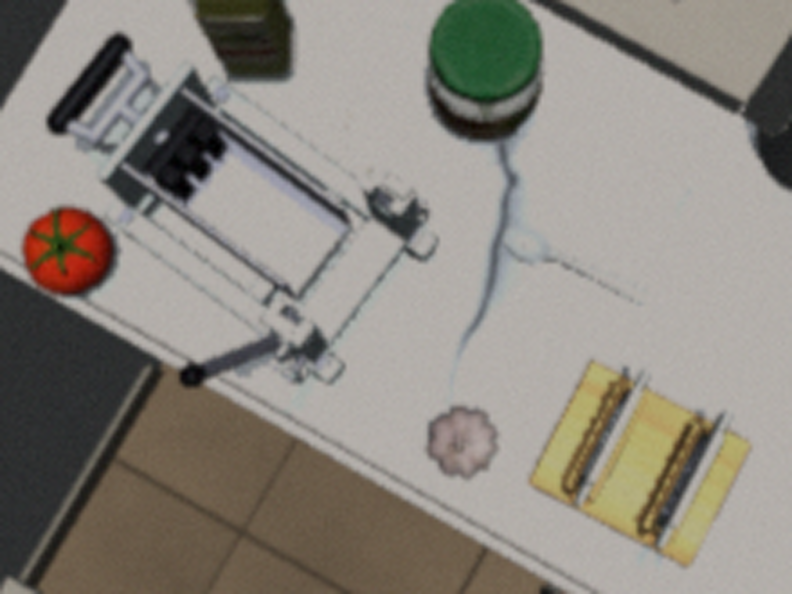

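View pics/s1.png

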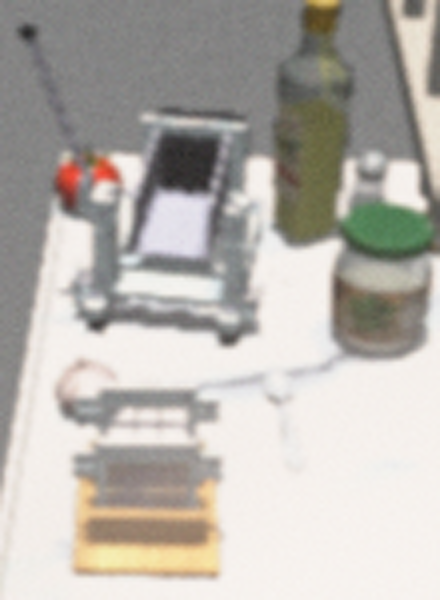

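The coarse grid is the rack's left one (top crop px ~(608,437)): the far one in the side view, with three big openings. The fine one is at (690,480). The keeper ball is at top crop (192,374), side crop (27,31). Next I measure with averaged frames.

```bash
cat > h.py <<'E'
import numpy as np,cv2
from bench import robot
def ray(n,uv):
    m=robot.camera_model(n);R=np.array(m["R"]);t=np.array(m["t"])
    d=R.T@np.linalg.solve(np.array(m["mtx"]),[uv[0],uv[1],1.]);return -R.T@t,d
def onz(n,uv,z):
    c,d=ray(n,uv);return c+d*(z-c[2])/d[2]
def proj(n,X):
    m=robot.camera_model(n);p=np.array(m["mtx"])@(np.array(m["R"])@np.array(X)+np.array(m["t"]));return p[:2]/p[2]
def tri(a,b):
    c1,d1=ray("top",a);c2,d2=ray("side",b)
    s=np.linalg.lstsq(np.stack([d1,-d2],1),c2-c1,rcond=None)[0];p,q=c1+s[0]*d1,c2+s[1]*d2
    return (p+q)/2,np.linalg.norm(p-q)
E
python3 - <<'E'
from h import *
A={}
for n in("top","side"):
    A[n]=np.mean([robot.camera(n).astype(float) for _ in range(8)],0)[:,:,::-1];np.save(f"{n}.npy",A[n])
T=A["top"].astype(np.uint8);S=A["side"].astype(np.uint8)
hsv=cv2.cvtColor(T,cv2.COLOR_BGR2HSV)
m=cv2.inRange(hsv,(15,60,100),(35,255,255));m[:, :260]=0;m[:,345:]=0;m[:165]=0;m[245:]=0
m=cv2.morphologyEx(m,cv2.MORPH_CLOSE,np.ones((9,9)))
c=max(cv2.findContours(m,0,2)[0],key=cv2.contourArea)
P=np.array([onz("top",p+0.0,0.041)[:2] for p in c[:,0]])*1000
r=cv2.minAreaRect(P.astype(np.float32));print("rack",r,cv2.contourArea(c))
# lines of cutter
x0,y0,k=125,80,4
crop=cv2.resize(cv2.cvtColor(T,cv2.COLOR_BGR2GRAY)[y0:190,x0:260],None,fx=k,fy=k,interpolation=cv2.INTER_CUBIC)
L=cv2.createLineSegmentDetector().detect(crop)[0][:,0]
for l in L:
    a=(l[:2]+.5)/k-.5+[x0,y0];b=(l[2:]+.5)/k-.5+[x0,y0]
    if np.hypot(*(b-a))>16:
        pa,pb=onz("top",a,.08),onz("top",b,.08);d=pb-pa
        print(np.round([*a,*b],1),"deg",round(np.degrees(np.arctan2(d[1],d[0]))%180,2),"len",round(np.hypot(*d[:2])*1000))
f=lambda I,x,y,w,h:cv2.resize(I[y:y+h,x:x+w],None,fx=7,fy=7,interpolation=cv2.INTER_CUBIC)
o=np.zeros((480,800,3),np.uint8);o[:455,:399]=f(T,195,127,57,65);o[:455,401:401+385]=f(S,240,140,55,65)
cv2.imwrite("pics/z2.png",o)
E
```

```text
rack ((425.16461181640625, -262.1790771484375), (145.33453369140625, 111.714599609375), 62.16493225097656) 1856.5
[135.8 114.4 156.3  88.1] deg 143.65 len 95
[188.5 101.7 179.7  86. ] deg 29.26 len 53
[158.6  96.9 145.9 112.9] deg 142.82 len 58
[153.4 130.1 178.2  98.4] deg 143.22 len 115
[174.3 105.  220.6 138.9] deg 53.31 len 165
[124.2 153.9 173.5 181.8] deg 60.24 len 160
[143.3  79.6 124.4 110.4] deg 150.08 len 104
[221.2 142.3 185.9 116. ] deg 52.84 len 126
[157.7 126.  170.9 135.3] deg 54.52 len 46
[205.9  83.8 205.5 100.4] deg 178.97 len 49
[186.  109.5 216.3 131.8] deg 53.06 len 108
[183.2 179.2 199.9 172.5] deg 111.89 len 50
[199.8 158.6 170.1 136.4] deg 52.96 len 105
[206.8 161.3 220.6 143.1] deg 143.26 len 64
[224.8 162.4 236.6 147. ] deg 142.72 len 55
[204.5 102.  187.9 102. ] deg 89.64 len 47
[220.2 146.8 208.1 162.9] deg 143.54 len 57
[214.2 132.3 188.1 113. ] deg 52.99 len 93
[175.6 179.7 147.6 163.7] deg 60.07 len 91
[162.3 100.1 150.  115.8] deg 143.39 len 57
[148.6 113.7 158.6 100.7] deg 143.75 len 47
[149.6 162.9 176.5 178.2] deg 60.11 len 87
```

View pics/z2.png

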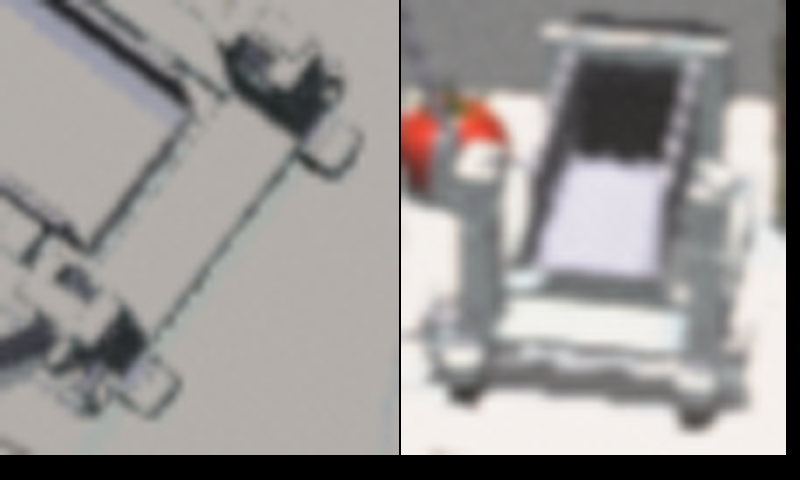

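Zoom shows the head: slot notches at top px ≈(205.7,167.0) and (232.4,135.9). Cutter x axis is along 233.1°, rack normal 62.2°. Now locate the ball and the grid's top edge.

```bash
python3 - <<'E'
from h import *
T=np.load("top.npy");S=np.load("side.npy")
def dark(I,x,y,r):
    g=I[y-r:y+r+1,x-r:x+r+1].mean(2);w=np.clip(60-g,0,None);yy,xx=np.mgrid[y-r:y+r+1,x-r:x+r+1];print("  w",w.sum());return np.array([(w*xx).sum(),(w*yy).sum()])/w.sum()
bt=dark(T,178,184,5);bs=dark(S,232,123,4)
B,e=tri(bt,bs);print("ball",bt,bs,np.round(B,4),"gap",e)
th=np.radians(233.1);ex=np.array([np.cos(th),np.sin(th)]);ey=np.array([-ex[1],ex[0]])
a=onz("top",(205.7,167),.139);b=onz("top",(232.4,135.9),.139);M=(a+b)/2
print("slots",a,b,"mid",M,"d",np.linalg.norm(a-b),"dir",np.degrees(np.arctan2(*(b-a)[:2][::-1]))+90)
print("x/y of ball rel mid",(B-M)[:2]@ex,(B-M)[:2]@ey,"x of slots",(a-M)[:2]@ex)
# grids: bright low-saturation strip pixels inside rack
h=cv2.cvtColor(T.astype(np.uint8),cv2.COLOR_BGR2HSV)
ph=np.radians(62.2);nx=np.array([np.cos(ph),np.sin(ph)]);ny=np.array([-nx[1],nx[0]]);rc=np.array([.4252,-.2622])
pts=[]
yy,xx=np.mgrid[165:250,260:350]
W=np.array([[*onz("top",(x,y),.106)[:2]] for x,y in zip(xx.ravel(),yy.ravel())])
u=(W-rc)@nx*1000;v=(W-rc)@ny*1000
s=h[165:250,260:350,1].ravel();V=h[165:250,260:350,2].ravel()
for lo in range(-60,61,3):
    k=(u>=lo)&(u<lo+3)&(abs(v)<33);print(lo+1.5,"S%.0f V%.0f"%(s[k].mean(),V[k].mean()),end=" | ")
print()
# strip line fits: profile argmin sat*... per v slice
for c in (-40,-30,-20,0,20,30,40):
    pass
np.savez("g.npz",u=u,v=v,s=s,V=V)
t=T[165:245,262:342].astype(np.uint8);t=cv2.resize(t,None,fx=7,fy=7,interpolation=cv2.INTER_CUBIC)
cv2.imwrite("pics/r3.png",t)
E
```

```text
w 1256.7916666666667
  w 30.625
ball [178.07999867 183.92706296] [231.4122449  122.71972789] [0.4683 0.0447 0.2929] gap 0.0006475560700697862
slots [0.53057302 0.00378828 0.139     ] [ 0.61399769 -0.06675973  0.139     ] mid [ 0.57228535 -0.03148572  0.139     ] d 0.10925519302164342 dir 49.78049531875713
x/y of ball rel mid 0.0014791933345837539 -0.1289073139213966 x of slots -0.003163149795482338Traceback (most recent call last):
  File "<stdin>", line 16, in <module>
  File "h.py", line 7, in onz
    c,d=ray(n,uv);return c+d*(z-c[2])/d[2]
        ~~~^^^^^^
  File "h.py", line 4, in ray
    m=robot.camera_model(n);R=np.array(m["R"]);t=np.array(m["t"])
ValueError: time passes only in moves, steps and waits
```

```bash
python3 - <<'E'
from h import *
T=np.load("top.npy")
m=robot.camera_model("top");R=np.array(m["R"]);t=np.array(m["t"]);K=np.array(m["mtx"]);c=-R.T@t
h=cv2.cvtColor(T.astype(np.uint8),cv2.COLOR_BGR2HSV)
ph=np.radians(62.2);nx=np.array([np.cos(ph),np.sin(ph)]);ny=np.array([-nx[1],nx[0]]);rc=np.array([.4252,-.2622])
# resample on the plane z=.106 at 0.5 mm, columns=u (normal), rows=v
U,V=np.meshgrid(np.arange(-85,85.1,.5),np.arange(-70,70.1,.5))
P=np.stack([rc[0]+(U*nx[0]+V*ny[0])/1000,rc[1]+(U*nx[1]+V*ny[1])/1000,np.full(U.shape,.106)],-1)
q=(P@R.T+t)@K.T;q=(q[...,:2]/q[...,2:]).astype(np.float32)
I=cv2.remap(T.astype(np.float32),q[...,0],q[...,1],cv2.INTER_CUBIC)
cv2.imwrite("pics/r3.png",cv2.resize(np.clip(I,0,255).astype(np.uint8),None,fx=2.2,fy=2.0))
E
```

```text
(no output)
```

View pics/r3.png

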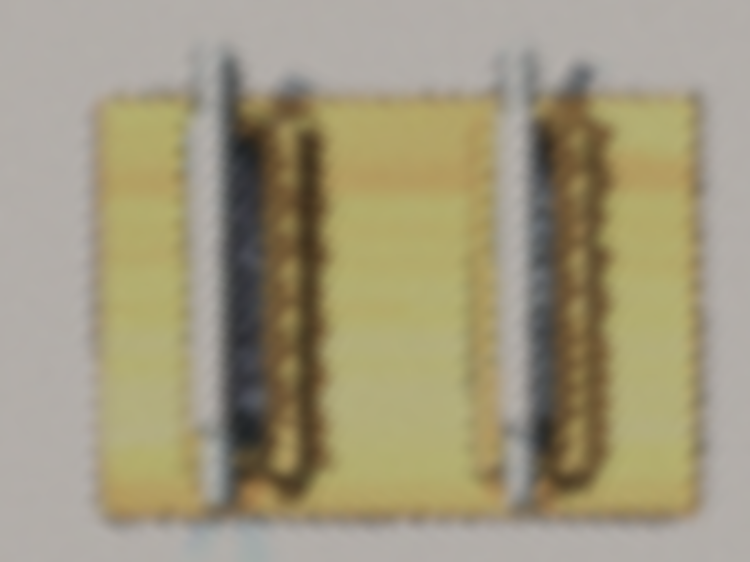

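Right strip (col 515, u≈+32 mm) is the coarse grid's top edge, the left one (col 212) the fine's, both aligned with 62.2°. Grasp point ≈ (0.441, −0.234). I'll turn the tool and travel there.

```bash
cat > go.py <<'E'
# usage: go.py x y z yaw(tool y direction, deg): shift left to do, in tool-axis row units
import sys,numpy as np
from h import robot
from scipy.spatial.transform import Rotation as Ro
o=robot.get_obs();R=Ro.from_quat(o["tcp_rot"]).as_matrix()
x,y,z,a=map(float,sys.argv[1:5]);a=np.radians(a);s,c=np.sin(a),np.cos(a)
G=np.array([[-s,c,0],[c,s,0],[0,0,-1.]]).T; G=np.stack([[-s,c,0],[c,s,0],[0,0,-1.]],1)
d=np.array([x,y,z])-o["tcp_pos"]
print("t",round(o["time_s"],2),"tcp",np.round(o["tcp_pos"],4),"yawY",round(np.degrees(np.arctan2(R[1,1],R[0,1])),2),"F",np.round(o["wrist_force"],1))
print("turn units",np.round(Ro.from_matrix(R.T@G).as_rotvec()/.1,2),"shift now",np.round(R.T@d/.05,2),"shift after turn",np.round(G.T@d/.05,2))
E
python3 -m crank '[[0,0,-0.55,0,0,0.75],[0,0,-0.55,0,0,0.75],[-0.4,-0.3,-0.55,0,0,0.75],[-0.88,-0.73,0,0,0,0],[-0.88,-0.73,0,0,0,0],[-0.88,-0.73,0,0,0,0],[-0.88,-0.73,0,0,0,0],[-0.88,-0.73,0,0,0,0]]' -0.4
python3 -m crank '[[-0.88,-0.73,0,0,0,0],[-0.88,-0.73,0,0,0,0],[-0.88,-0.73,0,0,0,0],[-0.88,-0.73,0,0,0,0],[-0.88,-0.73,0,0,0,0],[-0.88,-0.73,0,0,0,0],[-0.88,-0.73,0,0,0,0],[-0.5,-0.4,0,0,0,0]]'
python3 go.py .4411 -.2342 .25 62.2
```

```text
time_s: 1.9
tcp_pos: [0.2572, 0.2201, 0.333]
tcp_rot: [0.24, 0.971, 0.0, 0.001]
wrist_force: [1.1, 0.7, 0.7]
grip_width: 0.703
grasp_force: 0.0
time_s: 2.9
tcp_pos: [0.4238, -0.18, 0.3326]
tcp_rot: [0.241, 0.97, -0.0, 0.0]
wrist_force: [-1.0, 0.2, -1.2]
grip_width: 0.702
grasp_force: 0.0
t 2.9 tcp [ 0.4238 -0.18    0.3326] yawY 62.07 F [-1.   0.2 -1.2]
turn units [-0.    0.01 -0.02] shift now [-0.81 -0.8   1.65] shift after turn [-0.81 -0.8   1.65]
```

```bash
python3 -m crank '[[-0.81,-0.8,0,0,0,0],[0,0,0.8,0,0,0],[0,0,0.85,0,0,0],[0,0,0,0,0,0],[0,0,0,0,0,0]]'
python3 go.py .4411 -.2342 .095 62.2; python3 - <<'E'
from h import *
cv2.imwrite("pics/a4.png",cv2.resize(robot.camera("top")[170:245,260:345,::-1],None,fx=6,fy=6,interpolation=cv2.INTER_CUBIC))
E
```

```text
time_s: 3.52
tcp_pos: [0.441, -0.2318, 0.2518]
tcp_rot: [0.24, 0.971, -0.0, 0.001]
wrist_force: [0.4, 1.2, 0.5]
grip_width: 0.701
grasp_force: 0.0
t 3.52 tcp [ 0.441  -0.2318  0.2518] yawY 62.23 F [0.4 1.2 0.5]
turn units [-0.    0.02  0.01] shift now [-0.02 -0.04  3.14] shift after turn [-0.02 -0.04  3.14]
```

```bash
python3 -m crank '[[-0.02,-0.04,0.8,0,0,0],[0,0,0.8,0,0,0],[0,0,0.8,0,0,0],[0,0,0.5,0,0,0],[0,0,0.24,0,0,0],[0,0,0,0,0,0]]'
python3 go.py .4411 -.2342 .095 62.2
```

```text
time_s: 4.32
tcp_pos: [0.441, -0.2341, 0.0941]
tcp_rot: [0.24, 0.971, -0.0, 0.001]
wrist_force: [0.1, 0.3, 0.9]
grip_width: 0.698
grasp_force: 0.0
t 4.33 tcp [ 0.441  -0.2341  0.0941] yawY 62.24 F [0.1 0.3 0.9]
turn units [-0.    0.01  0.01] shift now [-0.   -0.   -0.02] shift after turn [-0.   -0.   -0.02]
```

```bash
python3 -m crank '[[0,0,0,0,0,0],[0,0,0,0,0,0],[0,0,0,0,0,0],[0,0,0,0,0,0],[0,0,0,0,0,0],[0,0,0,0,0,0]]' 1 60
python3 -m crank '[[0,0,-0.1,0,0,0],[0,0,-0.3,0,0,0],[0,0,-0.4,0,0,0],[0,0,-0.5,0,0,0],[0,0,-0.7,0,0,0],[0,0,-0.7,0,0,0],[0,0,-0.5,0,0,0],[0,0,0,0,0,0]]'
python3 - <<'E'
from h import *
a=cv2.resize(robot.camera("top")[150:250,225:345,::-1],None,fx=3.3,fy=3.3,interpolation=cv2.INTER_CUBIC)
b=cv2.resize(robot.camera("side")[130:265,225:330,::-1],None,fx=3.8,fy=3.8,interpolation=cv2.INTER_CUBIC)
o=np.zeros((520,800,3),np.uint8);o[:a.shape[0],:a.shape[1]]=a;o[:b.shape[0],400:400+b.shape[1]]=b[:520];cv2.imwrite("pics/a5.png",o)
E
```

```text
time_s: 5.08
tcp_pos: [0.4408, -0.2343, 0.0942]
tcp_rot: [0.24, 0.971, -0.0, 0.001]
wrist_force: [-0.7, -0.5, 5.9]
grip_width: 0.087
grasp_force: 59.4
time_s: 6.08
tcp_pos: [0.4412, -0.2342, 0.2548]
tcp_rot: [0.24, 0.971, -0.0, 0.002]
wrist_force: [0.0, -0.4, -1.4]
grip_width: 0.083
grasp_force: 58.6
```

View pics/a5.png

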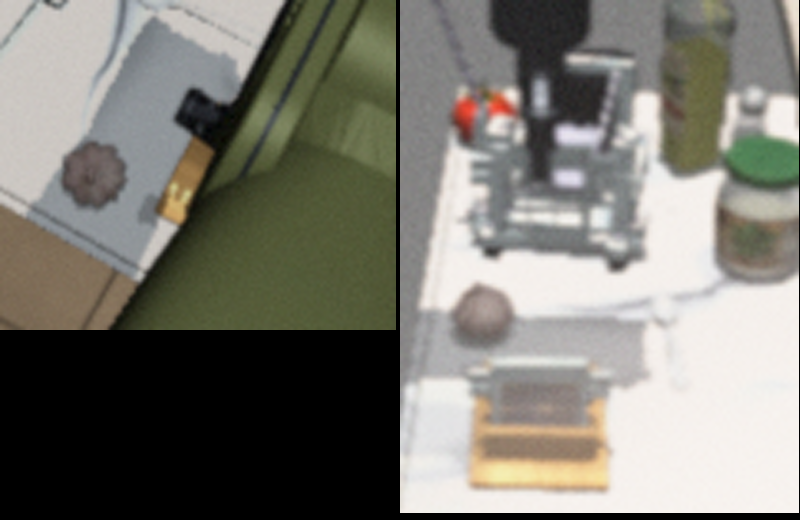

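The coarse grid (large openings visible) is held and lifted; the fine one stays in the rack, and garlic, tomato and spoon are undisturbed. Moving above the head.

```bash
python3 go.py .5725 -.031 .255 53.1
```

```text
t 6.17 tcp [ 0.4397 -0.2335  0.2524] yawY 62.22 F [-0.5 -0.5 -1.5]
turn units [-0.   -0.01  1.59] shift now [-0.46  4.82 -0.05] shift after turn [ 0.31  4.83 -0.05]
```

```bash
python3 -m crank '[[0,0,-0.1,0,0,0.8],[0,0,0,0,0,0.79],[0.06,0.8,0,0,0,0],[0.06,0.9,0,0,0,0],[0.06,0.9,0,0,0,0],[0.06,0.9,0,0,0,0],[0.05,0.9,0,0,0,0],[0.02,0.43,0,0,0,0]]'
python3 -m crank '[[0,0,0,0,0,0],[0,0,0,0,0,0]]'
python3 go.py .5725 -.031 .176 53.1
```

```text
time_s: 7.18
tcp_pos: [0.5727, -0.0294, 0.2561]
tcp_rot: [0.315, 0.949, -0.0, -0.002]
wrist_force: [-0.1, -1.0, -0.9]
grip_width: 0.082
grasp_force: 58.9
time_s: 7.42
tcp_pos: [0.5717, -0.0322, 0.2575]
tcp_rot: [0.317, 0.949, -0.001, -0.001]
wrist_force: [-0.3, -0.3, -2.1]
grip_width: 0.084
grasp_force: 58.9
t 7.42 tcp [ 0.5717 -0.0322  0.2575] yawY 53.07 F [-0.3 -0.3 -2.1]
turn units [-0.02 -0.01 -0.01] shift now [-0.    0.03  1.63] shift after turn [0.   0.03 1.63]
```

```bash
python3 -m crank '[[0,0.03,0.3,0,0,0],[0,0,0.4,0,0,0],[0,0,0.3,0,0,0],[0,0,0.2,0,0,0]]'
python3 -m crank '[[0,0,0.2,0,0,0],[0,0,0.2,0,0,0],[0,0,0,0,0,0],[0,0,0,0,0,0]]'
python3 - <<'E'
from h import *
b=cv2.resize(robot.camera("side")[100:210,215:315,::-1],None,fx=5.4,fy=5.4,interpolation=cv2.INTER_CUBIC)
cv2.imwrite("pics/a6.png",b)
E
```

```text
time_s: 7.92
tcp_pos: [0.5728, -0.0306, 0.1969]
tcp_rot: [0.317, 0.949, -0.0, -0.001]
wrist_force: [1.6, -0.1, -1.1]
grip_width: 0.086
grasp_force: 58.9
time_s: 8.43
tcp_pos: [0.574, -0.0301, 0.1786]
tcp_rot: [0.316, 0.949, 0.0, 0.0]
wrist_force: [0.1, -0.1, -2.0]
grip_width: 0.084
grasp_force: 58.9
```

View pics/a6.png

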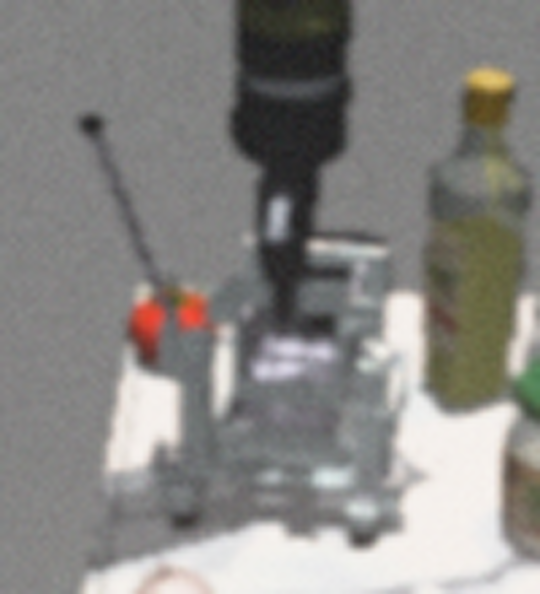

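Grid hangs between the posts (side crop x 245–340), ears above the mouths; the keeper stands open at (90,123). Feeling toward −y (tool +x).

```bash
f(){ grep -E "tcp_pos|wrist"; }
python3 -m crank '[[0.06,0,0,0,0,0],[0.06,0,0,0,0,0],[0,0,0,0,0,0]]'|f
python3 -m crank '[[0.04,0,0,0,0,0],[0,0,0,0,0,0]]'|f
python3 -m crank '[[0.03,0,0,0,0,0],[0,0,0,0,0,0]]'|f
```

```text
tcp_pos: [0.5686, -0.0263, 0.1785]
wrist_force: [0.0, -0.2, -1.5]
tcp_pos: [0.5671, -0.0253, 0.1783]
wrist_force: [0.9, -0.3, -2.0]
tcp_pos: [0.566, -0.0244, 0.1783]
wrist_force: [-0.4, -0.7, -1.6]
```

```bash
f(){ grep -E "tcp_pos|wrist"; }
python3 -m crank '[[0.03,0,0,0,0,0],[0,0,0,0,0,0]]'|f
python3 -m crank '[[0.03,0,0,0,0,0],[0,0,0,0,0,0]]'|f
python3 -m crank '[[0.02,0,0,0,0,0],[0,0,0,0,0,0]]'|f
python3 -m crank '[[0.02,0,0,0,0,0],[0,0,0,0,0,0]]'|f
```

```text
tcp_pos: [0.5647, -0.0235, 0.1783]
wrist_force: [0.6, -0.6, -1.2]
tcp_pos: [0.5636, -0.0226, 0.1783]
wrist_force: [0.1, -0.0, -1.8]
tcp_pos: [0.5628, -0.022, 0.1783]
wrist_force: [0.8, 1.1, -1.6]
tcp_pos: [0.5625, -0.0217, 0.1784]
wrist_force: [0.6, -1.1, -1.4]
```

```bash
f(){ grep -E "tcp_pos|wrist"; }
python3 -m crank '[[0.03,0,0,0,0,0],[0,0,0,0,0,0]]'|f
python3 -m crank '[[0.03,0,0,0,0,0],[0,0,0,0,0,0]]'|f
python3 -m crank '[[0.03,0,0,0,0,0],[0,0,0,0,0,0]]'|f
```

```text
tcp_pos: [0.5621, -0.0213, 0.1787]
wrist_force: [3.4, -3.9, -2.1]
tcp_pos: [0.5617, -0.021, 0.1789]
wrist_force: [3.8, -4.7, -2.4]
tcp_pos: [0.5611, -0.0204, 0.1793]
wrist_force: [5.7, -5.7, -2.0]
```

```bash
f(){ grep -E "tcp_pos|wrist"; }
python3 -m crank '[[-0.2,0,0,0,0,0],[-0.2,0,0,0,0,0],[-0.06,0,0,0,0,0],[0,0,0,0,0,0],[0,0,0,0,0,0]]'|f
python3 -m crank '[[-0.04,0,0,0,0,0],[0,0,0,0,0,0]]'|f
```

```text
tcp_pos: [0.5764, -0.0323, 0.1781]
wrist_force: [0.6, -0.6, -0.6]
tcp_pos: [0.5785, -0.0337, 0.1784]
wrist_force: [-0.1, -0.1, -1.6]
```

```bash
f(){ grep -E "tcp_pos|wrist"; }
python3 -m crank '[[-0.03,0,0,0,0,0],[0,0,0,0,0,0]]'|f
python3 -m crank '[[-0.02,0,0,0,0,0],[0,0,0,0,0,0]]'|f
python3 -m crank '[[-0.02,0,0,0,0,0],[0,0,0,0,0,0]]'|f
python3 -m crank '[[-0.02,0,0,0,0,0],[0,0,0,0,0,0]]'|f
```

```text
tcp_pos: [0.5798, -0.0347, 0.1783]
wrist_force: [-0.4, 0.4, -1.6]
tcp_pos: [0.5805, -0.0353, 0.1783]
wrist_force: [0.6, -0.0, -1.5]
tcp_pos: [0.5808, -0.0355, 0.1783]
wrist_force: [-0.6, 1.5, -0.2]
tcp_pos: [0.5811, -0.0358, 0.1782]
wrist_force: [-5.5, 2.9, 2.3]
```

Both posts felt, span exactly 23.0 mm; the head's middle is at c_y = 0.4743. Centring at (0.5705, −0.0298).

```bash

python3 -m crank '[[0.2,-0.03,0,0,0,0],[0.05,0,0,0,0,0],[0,0,0,0,0,0],[0,0,0,0,0,0],[0,0,0,0,0,0]]'|grep -E "tcp_|wrist"
python3 go.py .5705 -.0298 .172 53.1
```

```text
tcp_pos: [0.5714, -0.0303, 0.1783]
tcp_rot: [0.316, 0.949, -0.0, 0.0]
wrist_force: [-0.6, 0.3, -1.3]
t 13.6 tcp [ 0.5714 -0.0303  0.1783] yawY 53.11 F [-0.6  0.3 -1.3]
turn units [0. 0. 0.] shift now [ 0.02 -0.    0.13] shift after turn [ 0.02 -0.    0.13]
```

```bash
f(){ grep -E "tcp_pos|wrist"; }
python3 -m crank '[[0.02,0,0.1,0,0,0],[0,0,0.1,0,0,0],[0,0,0,0,0,0]]'|f
python3 -m crank '[[0,0,0.04,0,0,0],[0,0,0,0,0,0]]'|f
python3 -m crank '[[0,0,0.04,0,0,0],[0,0,0,0,0,0]]'|f
python3 -m crank '[[0,0,0.04,0,0,0],[0,0,0,0,0,0]]'|f
```

```text
tcp_pos: [0.5698, -0.0295, 0.1675]
wrist_force: [0.1, -0.2, -0.3]
tcp_pos: [0.5703, -0.0295, 0.1662]
wrist_force: [0.8, -0.1, -1.3]
tcp_pos: [0.5703, -0.0295, 0.1642]
wrist_force: [0.6, 0.6, -1.7]
tcp_pos: [0.5703, -0.0295, 0.1621]
wrist_force: [-0.2, -0.4, -1.3]
```

```bash
f(){ grep -E "tcp_pos|wrist"; }
python3 -m crank '[[0,0,0.04,0,0,0],[0,0,0,0,0,0]]'|f
python3 -m crank '[[0,0,0.04,0,0,0],[0,0,0,0,0,0]]'|f
python3 -m crank '[[0,-0.03,0,0,0,0],[0,0,0,0,0,0]]'|f
python3 -m crank '[[0,-0.03,0,0,0,0],[0,0,0,0,0,0]]'|f
```

```text
tcp_pos: [0.5702, -0.0295, 0.1601]
wrist_force: [-0.3, 0.1, -1.9]
tcp_pos: [0.5702, -0.0295, 0.1581]
wrist_force: [-0.5, 0.9, -1.6]
tcp_pos: [0.5694, -0.0308, 0.1584]
wrist_force: [0.7, 0.0, -0.9]
tcp_pos: [0.5689, -0.0316, 0.1584]
wrist_force: [2.1, 1.7, -2.1]
```

```bash
f(){ grep -E "tcp_pos|wrist|moment"; }
python3 -m crank '[[0,-0.02,0,0,0,0],[0,0,0,0,0,0]]'|f; python3 -c "
from bench import robot;print(robot.get_obs()['moment'])"
python3 -m crank '[[0,0.03,0,0,0,0],[0,0,0,0,0,0]]'|f
```

```text
tcp_pos: [0.5688, -0.0318, 0.1584]
wrist_force: [1.8, 4.2, -2.8]
[ 0.91004809 -0.58411607 -0.10548624]
tcp_pos: [0.5689, -0.0316, 0.1584]
wrist_force: [0.7, 2.7, -1.9]
```

```bash
f(){ grep -E "tcp_pos|wrist|moment"; }
python3 -m crank '[[0,0.01,0.04,0,0,0],[0,0,0,0,0,0]]'|f
python3 -m crank '[[0,0,0.04,0,0,0],[0,0,0,0,0,0]]'|f
python3 -m crank '[[0,0,0.04,0,0,0],[0,0,0,0,0,0]]'|f
```

```text
tcp_pos: [0.5689, -0.0315, 0.1561]
wrist_force: [0.2, 0.5, -1.3]
tcp_pos: [0.5688, -0.0313, 0.154]
wrist_force: [0.3, 0.0, -1.8]
tcp_pos: [0.5689, -0.0312, 0.152]
wrist_force: [0.3, 0.0, -1.0]
```

```bash
f(){ grep -E "tcp_pos|wrist|moment"; }
python3 -m crank '[[0,0,0.04,0,0,0],[0,0,0,0,0,0]]'|f
python3 -m crank '[[0,0,0.03,0,0,0],[0,0,0,0,0,0]]'|f
python3 -m crank '[[0,0,0.03,0,0,0],[0,0,0,0,0,0]]'|f
```

```text
tcp_pos: [0.5689, -0.0312, 0.1501]
wrist_force: [0.1, -0.4, -1.7]
tcp_pos: [0.569, -0.0314, 0.1488]
wrist_force: [-0.4, -1.3, -0.9]
tcp_pos: [0.5691, -0.0316, 0.1475]
wrist_force: [-2.0, -2.4, 0.9]
```

```bash
f(){ grep -E "tcp_pos|wrist|moment"; }
python3 -m crank '[[0,0,0.03,0,0,0],[0,0,0,0,0,0]]'|f
python3 -m crank '[[0,0,0.03,0,0,0],[0,0,0,0,0,0]]'|f
python3 -m crank '[[0,0,0.03,0,0,0],[0,0,0,0,0,0]]'|f
```

```text
tcp_pos: [0.5692, -0.0316, 0.1462]
wrist_force: [-2.0, -4.0, 4.3]
tcp_pos: [0.5693, -0.0317, 0.1449]
wrist_force: [-1.9, -3.3, 5.2]
tcp_pos: [0.5693, -0.0318, 0.1434]
wrist_force: [-1.8, -3.8, 4.9]
```

```bash
f(){ grep -E "tcp_pos|wrist|moment"; }
python3 -m crank '[[0,0,0.04,0,0,0],[0,0,0,0,0,0]]'|f
python3 -m crank '[[0,0,0.04,0,0,0],[0,0,0,0,0,0]]'|f
python3 -m crank '[[0,0,0.04,0,0,0],[0,0,0,0,0,0]]'|f
```

```text
tcp_pos: [0.5693, -0.0318, 0.1412]
wrist_force: [-2.6, -3.6, 4.3]
tcp_pos: [0.5692, -0.0317, 0.139]
wrist_force: [-0.7, -4.4, 4.4]
tcp_pos: [0.5691, -0.0316, 0.1369]
wrist_force: [-1.6, -4.5, 3.1]
```

```bash
f(){ grep -E "tcp_pos|wrist|moment"; }
python3 -m crank '[[0,0,0.03,0,0,0],[0,0,0,0,0,0]]'|f
python3 -m crank '[[0,0,0.03,0,0,0],[0,0,0,0,0,0]]'|f
```

```text
tcp_pos: [0.5691, -0.0316, 0.1354]
wrist_force: [-2.2, -4.8, 4.6]
tcp_pos: [0.5689, -0.0315, 0.1334]
wrist_force: [-2.2, -5.4, 1.6]
```

```bash
f(){ grep -E "tcp_pos|wrist|moment"; }
python3 -m crank '[[0,0,0.02,0,0,0],[0,0,0,0,0,0]]'|f
python3 -m crank '[[0,0,0.02,0,0,0],[0,0,0,0,0,0]]'|f
python3 -m crank '[[0,0,0.02,0,0,0],[0,0,0,0,0,0]]'|f
```

```text
tcp_pos: [0.5686, -0.031, 0.1319]
wrist_force: [-1.7, -3.6, -2.7]
tcp_pos: [0.5687, -0.0307, 0.1312]
wrist_force: [-1.5, -2.3, -4.3]
tcp_pos: [0.5688, -0.0308, 0.1309]
wrist_force: [-3.6, -1.6, 0.2]
```

```bash
f(){ grep -E "tcp_pos|wrist|moment"; }
python3 -m crank '[[0,0,0.02,0,0,0],[0,0,0,0,0,0]]'|f
python3 -m crank '[[0,0,0.02,0,0,0],[0,0,0,0,0,0]]'|f
python3 -c "
from bench import robot;o=robot.get_obs();print(o['moment'],o['tcp_rot'],o['time_s'])"
```

```text
tcp_pos: [0.5689, -0.0308, 0.1307]
wrist_force: [-5.1, -1.0, 5.7]
tcp_pos: [0.569, -0.0308, 0.1306]
wrist_force: [-6.8, -1.2, 10.7]
[-0.11182355  1.55010436  0.03465645] [3.16283619e-01 9.48664524e-01 4.56477667e-04 2.90578229e-04] 20.975
```

```bash
f(){ grep -E "tcp_pos|wrist|moment|grip_w"; }
python3 -m crank '[[-0.01,0,0.02,0,0,0],[0,0,0,0,0,0]]'|f
python3 -m crank '[[-0.01,0,0.01,0,0,0],[0,0,0,0,0,0]]'|f
python3 -c "
from bench import robot;o=robot.get_obs();print(o['moment'])"
```

```text
tcp_pos: [0.5691, -0.0308, 0.1305]
wrist_force: [-9.0, -1.3, 17.2]
grip_width: 0.085
tcp_pos: [0.5692, -0.0309, 0.1304]
wrist_force: [-10.9, 0.1, 20.7]
grip_width: 0.086
[ 0.15242176  2.29479495 -0.06624274]
```

```bash

python3 -m crank '[[0.03,0,-0.03,0,0,0],[0,0,0,0,0,0]]'
python3 -m crank '[[0,0,0,0,0,0],[0,0,0,0,0,0],[0,0,0,0,0,0]]' 0.4
python3 -m crank '[[0,0,-0.2,0,0,0],[0,0,-0.3,0,0,0],[0,0,-0.5,0,0,0],[0,0,-0.7,0,0,0],[0,0,-0.7,0,0,0],[0,0,0,0,0,0]]'
python3 - <<'E'
from h import *
b=cv2.resize(robot.camera("side")[100:210,215:315,::-1],None,fx=5.4,fy=5.4,interpolation=cv2.INTER_CUBIC)
cv2.imwrite("pics/a7.png",b)
E
```

```text
time_s: 21.72
tcp_pos: [0.569, -0.0308, 0.1306]
tcp_rot: [0.316, 0.949, 0.0, 0.001]
wrist_force: [-5.2, -2.5, 9.7]
grip_width: 0.08
grasp_force: 60.7
time_s: 22.1
tcp_pos: [0.5694, -0.0305, 0.1288]
tcp_rot: [0.316, 0.949, 0.0, 0.0]
wrist_force: [0.1, -0.5, 0.3]
grip_width: 0.3
grasp_force: 0.0
time_s: 22.85
tcp_pos: [0.5711, -0.031, 0.2534]
tcp_rot: [0.316, 0.949, 0.001, 0.004]
wrist_force: [0.2, -1.0, 1.1]
grip_width: 0.296
grasp_force: 0.0
```

View pics/a7.png

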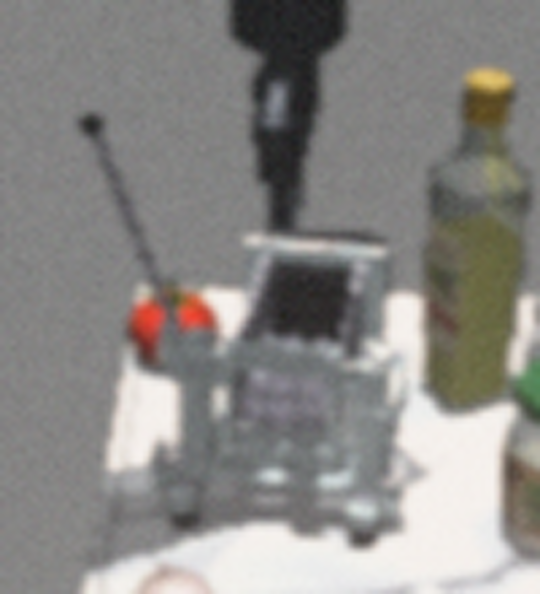

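Released grid sits level between the posts (crop row ≈345); the keeper ball at (90,123) is untouched. Now over the ball to its −y side with shut fingers.

```bash

python3 -m crank '[[0,0,-0.7,0,0,0],[0,-0.03,-0.7,0,0,0],[0,0,-0.55,0,0,0],[0.7,0,0,0,0,0],[0.8,0,0,0,0,0],[0.8,0,0,0,0,0],[0.8,0,0,0,0,0],[0.5,0,0,0,0,0]]' 1 40
python3 -m crank '[[0,0,0,0,0,0],[0,0,0,0,0,0]]'
python3 go.py .430 .073 .269 53.1
```

```text
time_s: 23.9
tcp_pos: [0.4218, 0.0767, 0.3457]
tcp_rot: [0.316, 0.949, -0.0, -0.001]
wrist_force: [0.2, -0.3, 0.5]
grip_width: -0.001
grasp_force: 0.0
time_s: 24.15
tcp_pos: [0.4243, 0.0758, 0.346]
tcp_rot: [0.316, 0.949, -0.0, 0.0]
wrist_force: [-0.9, -0.2, 0.6]
grip_width: 0.004
grasp_force: 0.0
t 24.15 tcp [0.4243 0.0758 0.346 ] yawY 53.11 F [-0.9 -0.2  0.6]
turn units [-0.  0.  0.] shift now [-0.12  0.02  1.54] shift after turn [-0.12  0.02  1.54]
```

```bash
f(){ grep -E "tcp_pos|wrist"; }
python3 -m crank '[[0,0.01,0.6,0,0,0],[0,0,0.6,0,0,0],[0,0,0.34,0,0,0],[0,0,0,0,0,0]]'|f
python3 -m crank '[[-0.3,0,0,0,0,0],[-0.3,0,0,0,0,0],[-0.3,0,0,0,0,0]]'|f
python3 -m crank '[[-0.3,0,0,0,0,0],[-0.3,0,0,0,0,0],[-0.3,0,0,0,0,0]]'|f
python3 -m crank '[[-0.3,0,0,0,0,0],[-0.3,0,0,0,0,0],[-0.2,0,0,0,0,0],[0,0,0,0,0,0]]'|f
```

```text
tcp_pos: [0.4239, 0.0757, 0.2678]
wrist_force: [-0.2, 0.3, 1.2]
tcp_pos: [0.4619, 0.0487, 0.27]
wrist_force: [-0.9, 1.9, 0.7]
tcp_pos: [0.497, 0.0217, 0.2692]
wrist_force: [-0.4, 0.5, 0.2]
tcp_pos: [0.5289, -0.0021, 0.2692]
wrist_force: [-0.8, 0.2, -0.3]
```

```bash
f(){ grep -E "tcp_pos|wrist"; }
python3 -m crank '[[-0.34,0,0.16,0,0,0],[-0.36,0,0.28,0,0,0],[-0.28,0,0.34,0,0,0],[0,0,0,0,0,0]]'|f
python3 -m crank '[[-0.2,0,0.38,0,0,0],[-0.12,0,0.36,0,0,0],[0,0,0,0,0,0]]'|f
python3 -m crank '[[-0.04,0,0.2,0,0,0],[0,0,0,0,0,0]]'|f
```

```text
tcp_pos: [0.5669, -0.0318, 0.2276]
wrist_force: [0.8, -0.4, 0.1]
tcp_pos: [0.579, -0.0406, 0.1919]
wrist_force: [0.1, 0.4, 0.6]
tcp_pos: [0.5814, -0.0417, 0.1831]
wrist_force: [-0.0, -0.3, 0.1]
```

```bash
f(){ grep -E "tcp_pos|wrist"; }
python3 -m crank '[[0,0,0.08,0,0,0],[0,0,0,0,0,0]]'|f
python3 -m crank '[[0,0,0.04,0,0,0],[0,0,0,0,0,0]]'|f
python3 -m crank '[[0,0,0.03,0,0,0],[0,0,0,0,0,0]]'|f
python3 -m crank '[[0,0,0.03,0,0,0],[0,0,0,0,0,0]]'|f
```

```text
tcp_pos: [0.5817, -0.0418, 0.1793]
wrist_force: [-0.2, -0.3, 0.0]
tcp_pos: [0.5817, -0.0418, 0.1773]
wrist_force: [1.4, -0.2, 0.0]
tcp_pos: [0.5817, -0.0418, 0.1757]
wrist_force: [-0.7, -0.1, 0.2]
tcp_pos: [0.5817, -0.0418, 0.1741]
wrist_force: [0.8, 0.0, -0.3]
```

```bash
f(){ grep -E "tcp_pos|wrist"; }
python3 -m crank '[[0,0,0.03,0,0,0],[0,0,0,0,0,0]]'|f
python3 -m crank '[[0,0,0.02,0,0,0],[0,0,0,0,0,0]]'|f
python3 -m crank '[[0,0,0.02,0,0,0],[0,0,0,0,0,0]]'|f
```

```text
tcp_pos: [0.5817, -0.0418, 0.1727]
wrist_force: [0.6, 0.3, 1.2]
tcp_pos: [0.5817, -0.0418, 0.1717]
wrist_force: [-0.5, -0.8, 0.6]
tcp_pos: [0.5818, -0.0418, 0.1707]
wrist_force: [-0.8, 1.0, -0.5]
```

```bash
f(){ grep -E "tcp_pos|wrist"; }
python3 -m crank '[[0,0,0.02,0,0,0],[0,0,0,0,0,0]]'|f
python3 -m crank '[[0,0,0.02,0,0,0],[0,0,0,0,0,0]]'|f
python3 -m crank '[[0,0,0.02,0,0,0],[0,0,0,0,0,0]]'|f
```

```text
tcp_pos: [0.5817, -0.0418, 0.1697]
wrist_force: [-0.4, -0.1, -0.4]
tcp_pos: [0.5817, -0.0418, 0.1687]
wrist_force: [-0.1, 0.9, -0.7]
tcp_pos: [0.5818, -0.0418, 0.1682]
wrist_force: [-1.6, -0.0, 3.6]
```

```bash
f(){ grep -E "time|tcp_pos|wrist"; }
python3 -m crank '[[0,0,0.02,0,0,0],[0,0,0,0,0,0]]'|f
python3 -m crank '[[0,0,-0.1,0,0,0],[0,0,-0.5,0,0,0],[0,0,-0.8,0,0,0],[0,0,-0.9,0,0,0],[0,0,-0.9,0,0,0],[0.9,0,0,0,0,0],[0.9,0,0,0,0,0],[0.9,0,0,0,0,0]]'|f
python3 -m crank '[[0.9,0,0,0,0,0],[0.9,0,0,0,0,0],[0.9,0,0,0,0,0],[0.9,0,0,0,0,0],[0.7,0,0,0,0,0],[0,0,0,0,0,0],[0,0,0,0,0,0]]'|f
python3 - <<'E'
from h import *
a=cv2.resize(robot.camera("top")[120:195,165:250,::-1],None,fx=4.7,fy=4.7,interpolation=cv2.INTER_CUBIC)
b=cv2.resize(robot.camera("side")[130:265,235:305,::-1],None,fx=4.4,fy=4.4,interpolation=cv2.INTER_CUBIC)
o=np.zeros((600,800,3),np.uint8);o[:a.shape[0],:a.shape[1]]=a;o[:b.shape[0],410:410+b.shape[1]]=b;cv2.imwrite("pics/a8.png",o)
E
```

```text
time_s: 29.78
tcp_pos: [0.5819, -0.0418, 0.1681]
wrist_force: [-2.4, 0.4, 8.5]
time_s: 30.78
tcp_pos: [0.4728, 0.0399, 0.3267]
wrist_force: [-0.4, 1.1, 1.0]
time_s: 31.65
tcp_pos: [0.3022, 0.1682, 0.3269]
wrist_force: [-0.1, 0.7, 0.2]
```

View pics/a8.png

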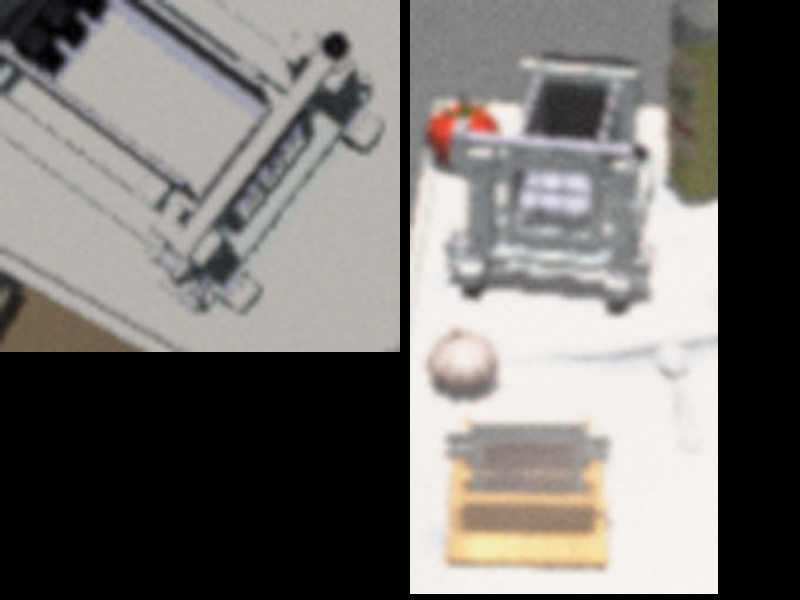

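The keeper lies level over the grid, its ball at top crop (335,45) and side crop (641,153). The grid is seated with large openings, the fine grid is in the rack, and the rest is undisturbed. Checking the ball height.

```bash
python3 - <<'E'
from h import *
p,g=tri((235.9,129.2),(287.1,164.4));print(np.round(p,4),g,"y_c",.8*p[0]-.6*p[1])
E
```

```text
[ 0.6305 -0.0764  0.1454] 7.901006174735311e-05 y_c 0.5502054825734691
```

```bash
python3 -c "
from bench import robot;print(robot.hand_in())"
```

```text
the job is handed in; nothing more can be done
None
```

The coarse grid is fitted in the cutter's head, pressed home with a peak reading of about 21 N, and released. The keeper bar is shut flat over it, and the fine grid is still in the rack. The job was handed in after about 32 s; the hand-in gave no verdict.

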